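# Fit the garage ramp and hold the door lever down

## Task

Get the toy garage ready for the purple convertible to drive in: take the wooden ramp block from the aluminium tray, plug its square peg fully home in the square socket in front of the garage door so that the ramp leads up to the door, and let go of it. Then press the red spring lever on the garage's side all the way down with the fingertips, without leaning on it harder than it needs, and keep it down: finish while still holding it there, with the door wide open. Leave the other toys where they are.

Things in the scene. Friction and masses are not known exactly. Their poses are not given: they have to be found in the camera images.
- ramp: Loose wooden ramp, 60 g, 120 x 46 x 24 mm, dashed road, flat in the aluminium tray. Origin on its flat underside, mid-width; x runs from thin foot to thick end, z up. Wedge from x = -54 (3 mm high) to +30 mm (24 high), upright sides at y = +/-23; then a lip to x = +66, z 14 to 24 mm, plug under it. Grip across the width at x = +8 mm. Seated, it stands on the same floor as the garage.
- ramp_plug (a point): Middle of the lower end of the ramp's square plug: 18 x 18 mm, 12 mm long, pointing down from the lip's underside, end edges chamfered 1.5 mm. At x = +50, y = 0, z = +2 mm in the ramp's frame; axes as the ramp's.
- garage: White, blue and red plastic toy garage, fixed. Origin under the house, on the pull-out tray's floor (4 mm above the shelf); door faces its -x, z up. House x = -66 to +80, y = +/-35, up to 96 mm high; gears on its +y wall out to y = 44, up to 105 mm high. In front of the door a ledge 13.5 mm high, 70 mm wide, x = -102 to -66, holds the socket. Seated ramp: origin at (-134, 0, 0), axes parallel.
- garage_socket (a point): Middle of the mouth of the square socket in the ledge before the door: through hole 20.2 x 20.2 mm, 13.5 mm deep, chamfered mouth. At (-84, 0, 13.5) mm in the garage's frame; axes as the garage's. With the plug fully home its end lies 11.5 mm below this point.
- lever_pad (a point): Middle of the top of the red lever's ribbed pad, 34 x 34 x 6 mm, on an 80 mm arm to the garage's rear (+x), outside its +y wall. Lever up: at (+74, +59.5, +106.5) mm in the garage's frame, tilted up 0.30 rad to the rear; fully down: (+78, +59.5, +71) mm, tilted down 0.15 rad. The pad spans y = +42 to +77; the roof's edge is at y = +35, so press with closed fingertips from above.
- door_lever (a joint): Lever angle (rad): 0 up at rest, 0.45 at its lower stop (a slightly springy plastic stop); fully down means above 0.40. A spring lifts it: the pad takes about 3.5 N to start and about 9 N at the stop. Pivot at x = -1.5, z = +80 mm in the garage's frame, axis along y.
- garage_door (a joint): Door angle (rad): 0 shut (hanging), 1.35 wide open, 3 times the lever's angle (gears). The red door, 54 mm tall, swings out and up over the ledge about its top edge, 80 mm above the garage's origin, and drops shut when the lever is let go.
- block_tray: Shallow aluminium tray with road blocks, fixed, 250 (x) x 215 (y) mm, rim 16.5 mm high, 3 mm floor on which the blocks lie. Origin under its middle, on the pull-out tray's floor.
- straight_block: Loose straight wooden road block, 110 x 46 x 20 mm, flat, no plug; in the aluminium tray beside the ramp. Origin in the middle of its underside. Leave alone.
- half_block: Loose short wooden road block, 46 x 46 x 20 mm, at the +x end of the aluminium tray. Origin in the middle of its underside. Leave alone.
- convertible: Purple die-cast convertible, 94 x 44 x 32 mm, loose. Origin under its middle. Leave alone.
- digger: Yellow plastic digger with black tracks, boom and bucket, about 130 x 64 x 90 mm, loose. Origin under the middle of its tracks; the bucket reaches to x = -90 mm. Leave alone.
- cone: Orange toy traffic cone, 30 x 30 x 40 mm, loose. Origin under its middle. Leave alone.
- tree: Green wooden toy tree, 40 mm wide, 70 mm tall, loose. Origin under its middle. Leave alone.
There are look-alikes about, which are no part of the job. There is more than one size of the garage; the job needs the largest.

How it is judged:
By the outcome, as a careful person would: the job done as asked, in the order asked, and still so for the second after the job is handed in, while the arm keeps its last pose, push and grip.
It also fails if it takes over 58 s, if anything falls off the work surface, if the arm or the gripper's body presses on something with over 40 N, if the wrist force passes 120 N, or if a joint passes its speed limit or range.

## Robot

A 6-joint arm with a two-finger parallel gripper is mounted at the origin on the work surface. World frame = base frame: x ahead of the robot, y to its left, z up, the work surface at z = 0. Lengths are in m, angles in degrees, forces in N, time in s.
With the tool pointing down it reaches from about 0.35 to 0.975 m from the base axis. Payload 4.9 kg.
Tool frame: the origin (TCP) lies at the very end of the fingers, on their centre line; the grasp point (between the pads) lies 19 mm behind it (env.grasp_offset is the distance from the TCP to the grasp point, in m); z points along the fingers, y is the direction in which the jaws open and shut (so a half turn about z gives the same grasp; the last joint's range is limited). The gripper opens to 85 mm and grips with 20 to 120 N. Pads are 22 mm wide; open, the fingers measure 114 mm over their backs; the gripper's body (76 mm by 85 mm) begins 54 mm behind the grasp point. The pads swing forward as they close: fully open they stand 13 mm farther back than shut.
Start: joints at [-81.876, 3.019, 92.412, -0, 84.569, -6.818], TCP at [0.161, -0.604, 0.231] pointing down, gripper open.
Joint ranges: [-172.51, 172.51], [-57.92, 126.97], [3.15, 148.05], [-58.71, 238.71], [5.1, 150.11], [-179.66, 179.66]. Speed limits (degrees/s): [147.25, 147.25, 180, 180, 180, 180].

## Interface

Orientations are given as a 3x3 rotation matrix whose columns are the frame's x, y, z axes.
In Python, from workcell import status, eyes, ticket, env gives the robot as it stands.
- The arm moves only by the shell command python3 -m crank 'ROWS' [FORCE]. ROWS is JSON, a list of rows, each an object of numbers: "claw": the finger opening in cm, from 0 to 8.54; "tx", "ty", "tz": the shift along the tool's x, y, z in cm; "spin": the turn about the tool's z in degrees. A call has 1 to 12 rows; each row is the pose to reach, as a shift and turn from the pose commanded when the call began, along the tool's axes at that moment; what a row does not reach only later rows make up. A row lasts 1/8 s, in which the tool goes at most 62.5 mm and 10.7 degrees, less where a joint would pass 70% of its speed; a pose out of reach is approached as far as the arm can. A call with a gripper value outside its range is refused whole. The fingers move at their own pace and stop on an object; FORCE is the grip in N (left out, the last holds). Time passes only in rows, so rows that repeat a pose let the fingers close. It gives the time, the measured TCP pose, the force and the opening at its end, in the units of the state.
- status.observe(): the state, without advancing time (a new reading comes with each control period).
- eyes.snapshot(name): name is "scene" or "side" or "wrist"; returns the picture (420x560x3 uint8, blue, green, red); there is no depth.
- eyes.camera_model(name): a dict with "mtx" (3x3 intrinsics, pixels), "cam_to_world" (4x4, takes a point from camera to world coordinates). Camera axes: x right, y up, looking along -z (the intrinsics and any distortion apply to the point x, -y, -z); pixel columns grow to the right and rows downward; lengths in m; the calibration is good to about 2 mm. A picture is of the moment at which its call begins: read the wrist's pose just before it. camera_model takes no time and is no camera call; for the wrist camera it gives the pose at the moment of the call.
- ticket.finish_job(): hands the job in, once; it reports no verdict.
Trained networks look in the newest picture that a camera, given by its name, has taken for a name from the list of things; names that differ only in an ending like _2 or _b are one class to them, and where a whole thing is asked for, a point or a joint stands for the part that bears it (a point fixed in the world has none). Each returns a list of dicts, best first, with "confidence" (0 to 1); they miss things now and then, are a little off and sometimes report something else, mostly with a low value. They report only what shows in the picture. A call takes as long as a camera call. They do not tell look-alikes from the thing itself.
- eyes.find_in(camera, thing): "at" ([column, row] in pixels, amid what is visible of it).
- eyes.landmark_of(camera, thing): "at" ([column, row] in pixels: a listed point, or the origin of a listed thing).
The state is a dict: "time_s": time; "joints": joint angles; "qd": joint speeds; "joint_efforts": joint torques, N m; "tool_pos": TCP position; "tool_rot": TCP orientation; "force": force on the tool from outside, world axes, zero at the start; "moment": the same for the moment, N m; "width": finger opening in m.
Only numpy, scipy, OpenCV 4.12 (cv2) and the standard library are available. Lean on these libraries where they do the work, as an engineer would, in place of code of your own. Each camera call takes 0.05 s, during which the arm holds its last target. There are 200 camera calls.

## Working session

There is one attempt and no reset: what is moved stays moved. The work goes in short steps, Python scripts to look and compute and a shell command to move; the robot and the scene stay as the last step left them, time stands still between calls to the robot, and variables do not carry over. Pictures are saved under pics/ and viewed, about 8 in all and at most 12, crops included, and the job is handed in when it is done.

```bash
mkdir -p pics; cat > h.py <<'E'
import numpy as np,cv2
from workcell import status,eyes,ticket,env
def cam(n): return eyes.camera_model(n)
def ray(m,px):
    K=np.array(m["mtx"]);T=np.array(m["cam_to_world"])
    d=np.array(m["dist"]) if "dist" in m else None
    u=cv2.undistortPoints(np.array([[px]],float),K,d)[0,0]
    v=T[:3,:3]@np.array([u[0],-u[1],-1]);return T[:3,3],v/np.linalg.norm(v)
def onz(m,px,z):
    o,v=ray(m,px);return o+v*(z-o[2])/v[2]
def tri(obs):
    A=np.zeros((3,3));b=np.zeros(3)
    for m,p in obs:
        o,v=ray(m,p);P=np.eye(3)-np.outer(v,v);A+=P;b+=P@o
    x=np.linalg.solve(A,b)
    return x,[np.linalg.norm(np.cross(x-ray(m,p)[0],ray(m,p)[1]))*1000 for m,p in obs]
def proj(m,X):
    K=np.array(m["mtx"]);T=np.array(m["cam_to_world"])
    c=np.linalg.inv(T)@np.r_[X,1]; c=np.array([c[0],-c[1],-c[2]])
    d=np.array(m["dist"]) if "dist" in m else None
    return cv2.projectPoints(c.reshape(1,3),np.zeros(3),np.zeros(3),K,d)[0][0,0]
E
python3 - <<'E'
from h import *
np.set_printoptions(precision=4,suppress=True)
for c in ("scene","side","wrist"):
    m=cam(c);print(c,m.keys(),np.array(m["mtx"]).tolist(),np.array(m["cam_to_world"]).round(3).tolist())
    im=eyes.snapshot(c);cv2.imwrite(f"pics/{c}0.png",im)
    if c!="wrist":
      for t in ["ramp","ramp_plug","garage","garage_socket","lever_pad","block_tray","straight_block","half_block"]:
        print(t,[(np.round(d["at"]).tolist(),round(d["confidence"],2)) for d in eyes.landmark_of(c,t)])
a=np.hstack([cv2.imread(f"pics/{c}0.png") for c in("scene","side")])
print(status.observe())
E
```

```text
scene dict_keys(['mtx', 'cam_to_world']) [[536.1952404632385, 0.0, 285.809947458575], [0.0, 536.1952404632385, 207.55045493149626], [0.0, 0.0, 1.0]] [[0.569, -0.54, 0.62, 1.445], [0.822, 0.382, -0.422, -0.777], [-0.009, 0.75, 0.662, 1.124], [0.0, 0.0, 0.0, 1.0]]
ramp [([393.0, 169.0], 0.75)]
ramp_plug [([407.0, 177.0], 0.8)]
garage [([277.0, 250.0], 0.88), ([93.0, 269.0], 0.83), ([186.0, 202.0], 0.59)]
garage_socket [([196.0, 189.0], 0.88), ([297.0, 233.0], 0.82), ([109.0, 256.0], 0.78)]
lever_pad [([272.0, 248.0], 0.7), ([93.0, 271.0], 0.69), ([183.0, 195.0], 0.52)]
block_tray [([398.0, 183.0], 0.59)]
straight_block [([376.0, 183.0], 0.58)]
half_block [([415.0, 194.0], 0.58), ([295.0, 237.0], 0.3)]
side dict_keys(['mtx', 'cam_to_world']) [[533.4716496385643, 0.0, 274.61977599814804], [0.0, 533.4716496385643, 211.34507827570812], [0.0, 0.0, 1.0]] [[-0.988, 0.083, -0.131, 0.259], [-0.155, -0.541, 0.827, 1.154], [-0.002, 0.837, 0.547, 0.93], [0.0, 0.0, 0.0, 1.0]]
ramp [([245.0, 358.0], 0.92)]
ramp_plug [([221.0, 356.0], 0.58)]
garage [([252.0, 219.0], 0.72), ([336.0, 160.0], 0.7), ([28
[... 405 characters left out ...]
13123, 206.16552327696567], [0.0, 0.0, 1.0]] [[0.257, 0.924, 0.283, 0.234], [-0.966, 0.246, 0.076, -0.586], [0.0, -0.293, 0.956, 0.375], [0.0, 0.0, 0.0, 1.0]]
{'time_s': 0.95, 'joints': array([-81.8769,   3.0205,  92.41  ,  -0.0017,  84.5705,  -6.8182]), 'qd': array([ 0.1117, -0.0711,  0.0402, -0.0003, -0.0863, -0.0704]), 'joint_efforts': array([  0.0003, -39.3691, -37.0471,  -0.0002,   0.0003,   0.    ]), 'tool_pos': array([ 0.1611, -0.6039,  0.2313]), 'tool_rot': array([[ 0.9662,  0.2578, -0.    ],
       [ 0.2578, -0.9662,  0.    ],
       [-0.    , -0.    , -1.    ]]), 'force': array([-0.1595,  0.0153,  0.2526]), 'moment': array([-0.0123, -0.0286,  0.071 ]), 'width': 0.08536091461054668}
```

View pics/scene0.png

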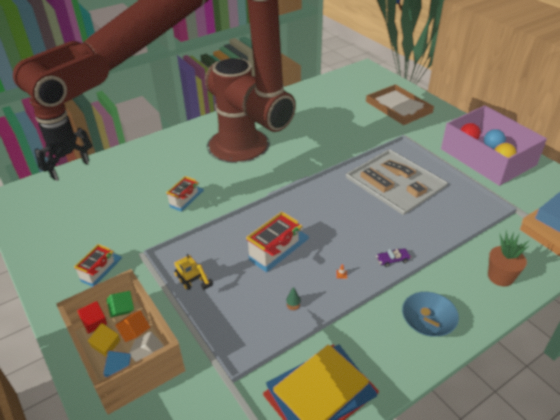

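View pics/side0.png

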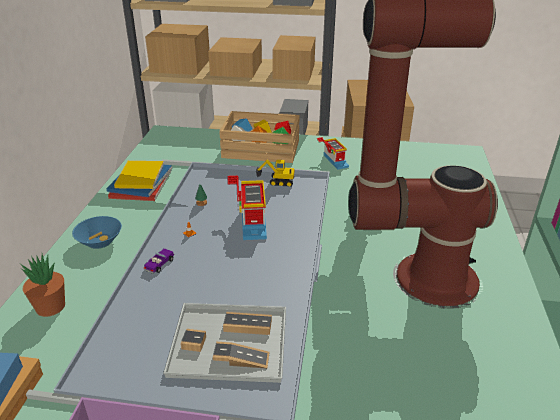

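The scene view shows three garages: a large one at (277,250) on the grey pull-out tray, and small ones at (93,269) and (186,202) on the table. The large one is the candidate. The ramp could be confused with the straight block: in the scene view the ramp is at (400,169) and the block at (376,183), with the half block at (415,190). In the side view the ramp is at (242,355).

```bash
python3 - <<'E'
from h import *
np.set_printoptions(precision=4,suppress=True)
s,d=cam("scene"),cam("side")
for n,a,b in [("socket",(297,233),(254,229)),("garage",(277,250),(252,219)),("pad",(272,248),(233,178)),("ramp",(393,169),(245,358)),("plug",(407,177),(221,356)),("tray",(398,183),(233,343)),("straight",(376,183),(245,328)),("half",(415,194),(192,344)),
 ]:
    print(n,*tri([(s,a),(d,b)]), onz(s,a,.004),onz(d,b,.004))
print("small", onz(s,(186,202),.004),onz(s,(93,269),.004),onz(d,(336,160),.004))
a=cv2.resize(cv2.imread("pics/side0.png")[290:390,150:300],None,fx=4,fy=4,interpolation=3)
b=cv2.resize(cv2.imread("pics/scene0.png")[195:285,220:330],None,fx=4,fy=4,interpolation=3)
c=np.zeros((780,600,3),np.uint8);c[:400]=a;c[400:760,:440]=b
cv2.imwrite("pics/c1.png",cv2.resize(c,(462,600)))
E
```

```text
socket [ 0.5228 -0.1121  0.0223] [np.float64(2.2002413904014575), np.float64(2.2002413904015223)] [ 0.51   -0.1006  0.004 ] [ 0.5266 -0.1399  0.004 ]
garage [ 0.5399 -0.1902  0.0073] [np.float64(2.816203764029608), np.float64(2.816203764029747)] [ 0.534  -0.1891  0.004 ] [ 0.5428 -0.192   0.004 ]
pad [ 0.6102 -0.2519  0.1118] [np.float64(1.7928336539027654), np.float64(1.7928336539028273)] [ 0.519  -0.1965  0.004 ] [ 0.6577 -0.4348  0.004 ]
ramp [0.4489 0.3527 0.0039] [np.float64(4.813893871993919), np.float64(4.8138938719939635)] [0.4439 0.3514 0.004 ] [0.4527 0.3561 0.004 ]
plug [0.5057 0.3586 0.0049] [np.float64(1.3187303082240873), np.float64(1.3187303082242063)] [0.5037 0.3591 0.004 ] [0.507  0.3588 0.004 ]
tray [ 0.4965  0.3163 -0.0024] [np.float64(7.63216264044747), np.float64(7.632162640447573)] [0.5098 0.312  0.004 ] [0.4889 0.3168 0.004 ]
straight [ 0.4686  0.258  -0.0007] [np.float64(4.742185944593662), np.float64(4.742185944593432)] [0.4676 0.2525 0.004 ] [0.4711 0.2661 0.004 ]
half [ 0.5811  0.3255 -0.0032] [np.float64(3.6051030211762383), np.float64(3.6051030211763493)] [0.5831 0.3172 0.004 ] [0.5814 0.3342 0.004 ]
small [ 0.1891 -0.3081  0.004 ] [ 0.2976 -0.6526  0.004 ] [ 0.3086 -0.6255  0.004 ]
```

View pics/c1.png

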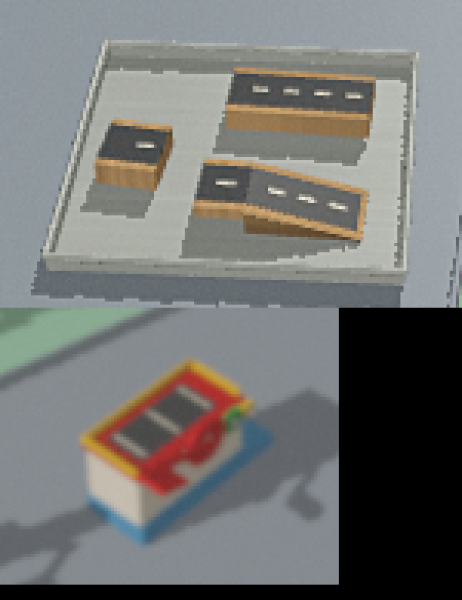

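The crop confirms the ramp: wedge and lip with a dashed road at crop (280,200), thick end to the left (world +x). The straight block lies behind it and the half block is to the left. The garage on the grey tray is clearly the largest. I'll approach with the tool x axis opposite to the ramp's x axis.

```bash
python3 -m crank '[{"claw":7,"tx":23,"ty":-17,"spin":-55},{"tx":46,"ty":-34,"spin":-107},{"tx":46,"ty":-34,"spin":-107},{"tx":46,"ty":-34,"spin":-107},{"tx":46,"ty":-34,"spin":-107},{"tx":46,"ty":-34,"spin":-107},{"tx":46,"ty":-34,"spin":-107},{"tx":46,"ty":-34,"spin":-107},{"tx":46,"ty":-34,"spin":-107},{"tx":46,"ty":-34,"spin":-107},{"tx":54,"ty":-85,"spin":-171},{"tx":54,"ty":-85,"spin":-171}]'
```

```text
$[0]: bad value
```

```bash
python3 -m crank '[{"claw":7,"tx":23,"ty":-17,"tz":0,"spin":-55},{"claw":7,"tx":46,"ty":-34,"tz":0,"spin":-107},{"claw":7,"tx":46,"ty":-34,"tz":0,"spin":-107},{"claw":7,"tx":46,"ty":-34,"tz":0,"spin":-107},{"claw":7,"tx":46,"ty":-34,"tz":0,"spin":-107},{"claw":7,"tx":46,"ty":-34,"tz":0,"spin":-107},{"claw":7,"tx":46,"ty":-34,"tz":0,"spin":-107},{"claw":7,"tx":46,"ty":-34,"tz":0,"spin":-107},{"claw":7,"tx":46,"ty":-34,"tz":0,"spin":-107},{"claw":7,"tx":46,"ty":-34,"tz":0,"spin":-107},{"claw":7,"tx":54,"ty":-85,"tz":0,"spin":-171},{"claw":7,"tx":54,"ty":-85,"tz":0,"spin":-171}]'
```

```text
time_s: 2.45
tool_pos: [0.5047, -0.0311, 0.2314]
tool_rot: [[-0.806, 0.592, 0.0], [0.592, 0.806, 0.0], [-0.0, 0.0, -1.0]]
force: [0.1, -0.7, 1.0]
width: 0.0702
```

```bash
python3 -m crank '[{"claw":7,"tx":26.4,"ty":28.4,"tz":2,"spin":-42},{"claw":7,"tx":26.4,"ty":28.4,"tz":2,"spin":-42},{"claw":7,"tx":26.4,"ty":28.4,"tz":2,"spin":-42},{"claw":7,"tx":26.4,"ty":28.4,"tz":2,"spin":-42},{"claw":7,"tx":26.4,"ty":28.4,"tz":2,"spin":-42},{"claw":7,"tx":26.4,"ty":28.4,"tz":2,"spin":-42},{"claw":7,"tx":26.4,"ty":28.4,"tz":2,"spin":-42},{"claw":7,"tx":26.4,"ty":28.4,"tz":2,"spin":-42},{"claw":7,"tx":26.4,"ty":28.4,"tz":2,"spin":-42}]'
cat > look.py <<'E'
import sys;from h import *
np.set_printoptions(precision=4,suppress=True)
# look.py tag thing...
m=cam("wrist");im=eyes.snapshot("wrist");t=sys.argv[1]
cv2.imwrite(f"pics/w{t}.png",im);np.savez(f"pics/w{t}.npz",mtx=m["mtx"],cam_to_world=m["cam_to_world"])
for n in sys.argv[2:]:
    for d in eyes.landmark_of("wrist",n): print(n,np.round(d["at"],1),round(d["confidence"],2),onz(m,d["at"],.007))
print(np.array(m["cam_to_world"])[:3,3],status.observe()["tool_pos"])
E
python3 look.py 1 ramp ramp_plug straight_block
```

```text
time_s: 3.58
tool_pos: [0.4624, 0.3517, 0.2114]
tool_rot: [[-0.996, -0.093, 0.0], [-0.093, 0.996, -0.0], [-0.0, -0.0, -1.0]]
force: [-0.7, 0.2, 0.0]
width: 0.0703
ramp [282.3 170.6] 0.93 [0.456  0.3532 0.007 ]
ramp_plug [282.9 215.3] 0.55 [0.504  0.3584 0.007 ]
straight_block [187.1 171.8] 0.82 [0.4663 0.2562 0.007 ]
straight_block [282.7 167.9] 0.34 [0.4532 0.3533 0.007 ]
[0.3885 0.3437 0.3546] [0.4625 0.3518 0.2115]
```

View pics/w1.png

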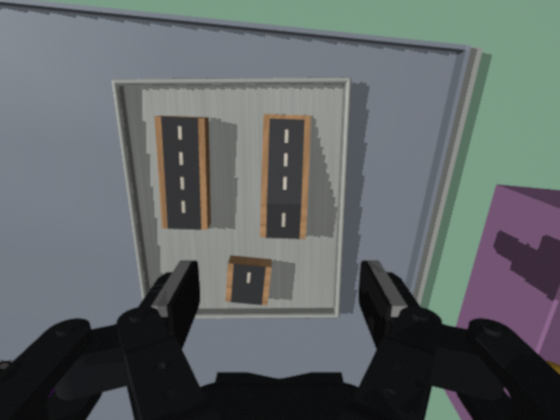

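The wrist view shows the ramp with its foot edge at (263–311,115) and its lip end at (260–306,238). The straight block is at (184,172), the half block at (249,280) and the right tray rim at column 345. There is enough room for the fingers.

```bash
python3 - <<'E'
from h import *
np.set_printoptions(precision=4,suppress=True)
im=cv2.imread("pics/w1.png")
cv2.imwrite("pics/c2.png",cv2.resize(im[100:250,230:360],None,fx=4,fy=4,interpolation=cv2.INTER_CUBIC))
m=dict(np.load("pics/w1.npz"))
# predict corners for hypotheses, fit yaw/xy
hsv=cv2.cvtColor(im,cv2.COLOR_BGR2HSV)
o=cv2.inRange(hsv,(5,80,60),(22,255,255)); dk=cv2.inRange(hsv,(0,0,0),(180,255,75))
k=((o|dk)>0)[100:250,245:330].astype(np.uint8)
n,l,st,c=cv2.connectedComponentsWithStats(k);i=1+np.argmax(st[1:,4]);print(st[i],c[i])
r=cv2.minAreaRect(np.argwhere(l==i)[:,::-1].astype(np.float32)+[245,100]);print(r,cv2.boxPoints(r))
f0,f1,l0,l1=(263,115),(311,116),(260,237),(306,239)
F=[onz(m,p,.010) for p in(f0,f1)];L=[onz(m,p,.031) for p in(l0,l1)]
print(F,L)
a=(F[0]+F[1])/2;b=(L[0]+L[1])/2;d=b-a;print(np.hypot(*d[:2]),np.degrees(np.arctan2(d[1],d[0])))
s,dd=cam("scene"),cam("side")
for n,aa,bb,w in [("ramp",(393,169),(245,358),(282.3,170.6)),("plug",(407,177),(221,356),(282.9,215.3)),("straight",(376,183),(245,328),(187.1,171.8))]:
    print(n,*tri([(s,aa),(dd,bb),(m,w)]))
E
```

```text
[  16   14   50  124 5133] [39.6937 76.1615]Traceback (most recent call last):
  File "<stdin>", line 11, in <module>
cv2.error: OpenCV(4.12.0) /io/opencv/modules/imgproc/src/convhull.cpp:143: error: (-215:Assertion failed) total >= 0 && (depth == CV_32F || depth == CV_32S) in function 'convexHull'
```

View pics/c2.png

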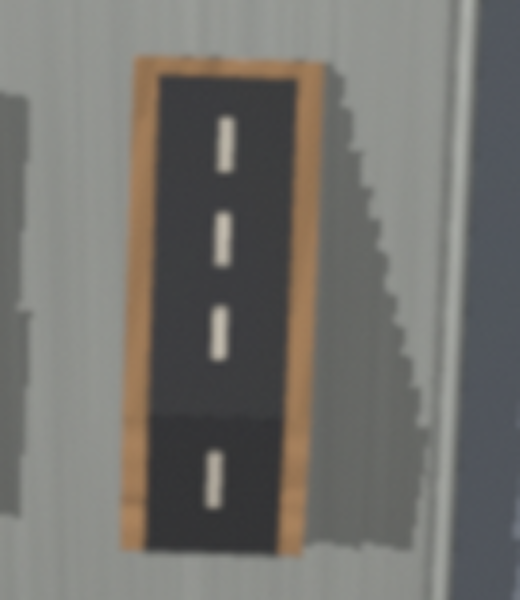

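The close crop shows the ramp cleanly. Its corners in the wrist picture are (264,114.2), (311.2,115.5), (260.2,237.2) and (305.2,239).

```bash
python3 - <<'E'
from h import *
from scipy.optimize import least_squares
np.set_printoptions(precision=4,suppress=True)
m=dict(np.load("pics/w1.npz"))
# ramp x toward image down(+x world); +y world is right => ramp +y right
P=[(-.054,-.023,.003,264,114.2),(-.054,.023,.003,311.2,115.5),(.066,-.023,.024,260.2,237.2),(.066,.023,.024,305.2,239)]
def res(q,fz=None):
    r=[];z=q[3] if fz is None else fz
    for x,y,h,u,v in P:
        c,s=np.cos(q[2]),np.sin(q[2])
        r+=list(proj(m,[q[0]+c*x-s*y,q[1]+s*x+c*y,z+h])-[u,v])
    return r
for fz in(None,.007):
    s=least_squares(res,[.45,.35,.1,.007],args=(fz,));q=s.x
    print(q[:2],np.degrees(q[2]),q[3],np.round(s.fun,1))
s1=status.observe();R=s1["tool_rot"]
g=q[:2]+.008*np.array([np.cos(q[2]),np.sin(q[2])])
d=np.r_[g,.013]-s1["tool_pos"];print("grasp",g,"shift cm",R.T@d*100,"tool yaw",np.degrees(np.arctan2(R[1,0],R[0,0])))
sc,dd=cam("scene"),cam("side")
for n,aa,bb,w in [("ramp",(393,169),(245,358),(282.3,170.6)),("plug",(407,177),(221,356),(282.9,215.3)),("straight",(376,183),(245,328),(187.1,171.8))]:
    print(n,*tri([(sc,aa),(dd,bb),(m,w)]))
E
```

```text
[0.4545 0.356 ] 3.163661244966801 0.006382769746564133 [-0.1 -0.2  0.1  0.3 -0.1  0.   0.2 -0.2]
[0.4544 0.3559] 3.163799305986223 0.007 [-0.2 -0.3  0.1  0.2 -0.2  0.2  0.3 -0. ]
grasp [0.4624 0.3564] shift cm [-0.0221  0.4512 19.8541] tool yaw -174.6801514863809
ramp [0.4518 0.3524 0.0052] [np.float64(6.765965346961455), np.float64(3.7808009477572138), np.float64(4.613342970453797)]
plug [0.5054 0.3586 0.0046] [np.float64(1.0804218199743705), np.float64(1.5962866458037706), np.float64(0.59860761391465)]
straight [ 0.4686  0.2563 -0.0006] [np.float64(4.06342596291725), np.float64(5.640655647218755), np.float64(2.13945288174034)]
```

```bash
python3 -m crank '[{"claw":7,"tx":0,"ty":0.45,"tz":6,"spin":2.2},{"claw":7,"tx":0,"ty":0.45,"tz":12,"spin":2.2},{"claw":7,"tx":0,"ty":0.45,"tz":17,"spin":2.2},{"claw":7,"tx":0,"ty":0.45,"tz":19,"spin":2.2},{"claw":7,"tx":0,"ty":0.45,"tz":20,"spin":2.2},{"claw":7,"tx":0,"ty":0.45,"tz":20.3,"spin":2.2},{"claw":7,"tx":0,"ty":0.45,"tz":20.3,"spin":2.2}]'
python3 -m crank '[{"claw":4,"tx":0,"ty":0,"tz":0,"spin":0},{"claw":4,"tx":0,"ty":0,"tz":0,"spin":0},{"claw":4,"tx":0,"ty":0,"tz":0,"spin":0},{"claw":4,"tx":0,"ty":0,"tz":0,"spin":0},{"claw":4,"tx":0,"ty":0,"tz":0,"spin":0},{"claw":4,"tx":0,"ty":0,"tz":0,"spin":0}]' 50
```

```text
time_s: 4.65
tool_pos: [0.4629, 0.3582, 0.0102]
tool_rot: [[-0.998, -0.056, 0.003], [-0.056, 0.998, 0.002], [-0.003, 0.001, -1.0]]
force: [-0.2, 0.8, 1.0]
width: 0.0699
time_s: 5.4
tool_pos: [0.4627, 0.3582, 0.01]
tool_rot: [[-0.998, -0.056, 0.002], [-0.056, 0.998, 0.001], [-0.002, 0.001, -1.0]]
force: [0.3, 0.5, 5.3]
width: 0.0452
```

```bash
python3 -m crank '[{"claw":4,"tx":0,"ty":0,"tz":-2,"spin":0},{"claw":4,"tx":0,"ty":0,"tz":-8,"spin":0},{"claw":4,"tx":0,"ty":0,"tz":-14,"spin":0},{"claw":4,"tx":-0.5,"ty":-6,"tz":-18,"spin":8},{"claw":4,"tx":-1,"ty":-11,"tz":-20,"spin":17},{"claw":4,"tx":-1.5,"ty":-17,"tz":-22,"spin":26},{"claw":4,"tx":-2,"ty":-23,"tz":-22,"spin":35},{"claw":4,"tx":-2.5,"ty":-29,"tz":-22,"spin":44},{"claw":4,"tx":-3,"ty":-35,"tz":-22,"spin":53},{"claw":4,"tx":-3.5,"ty":-41,"tz":-22,"spin":62},{"claw":4,"tx":-4,"ty":-47,"tz":-22,"spin":71},{"claw":4,"tx":-4.6,"ty":-52,"tz":-22,"spin":80}]'
python3 -m crank '[{"claw":4,"tx":3,"ty":0,"tz":0,"spin":0},{"claw":4,"tx":3,"ty":0,"tz":0,"spin":0},{"claw":4,"tx":3,"ty":0,"tz":0,"spin":0}]'
python3 look.py 2 garage_socket garage lever_pad ramp ramp_plug
```

```text
time_s: 6.9
tool_pos: [0.5364, -0.1613, 0.2291]
tool_rot: [[-0.223, 0.975, 0.001], [0.975, 0.223, -0.0], [-0.0, 0.001, -1.0]]
force: [0.7, 0.4, -0.4]
width: 0.0443
time_s: 7.28
tool_pos: [0.5298, -0.1298, 0.2287]
tool_rot: [[-0.23, 0.973, 0.0], [0.973, 0.23, -0.0], [-0.001, 0.0, -1.0]]
force: [0.5, -0.5, -0.7]
width: 0.0446
lever_pad [548.3  37.4] 0.67 [0.7524 0.0577 0.007 ]
lever_pad [337.3 345.4] 0.56 [ 0.6527 -0.3299  0.007 ]
ramp [277.8 249.2] 0.97 [ 0.5492 -0.2182  0.007 ]
ramp_plug [279.7 342.6] 0.71 [ 0.5808 -0.3425  0.007 ]
[ 0.513  -0.0584  0.372 ] [ 0.53   -0.1299  0.2284]
```

View pics/w2.png

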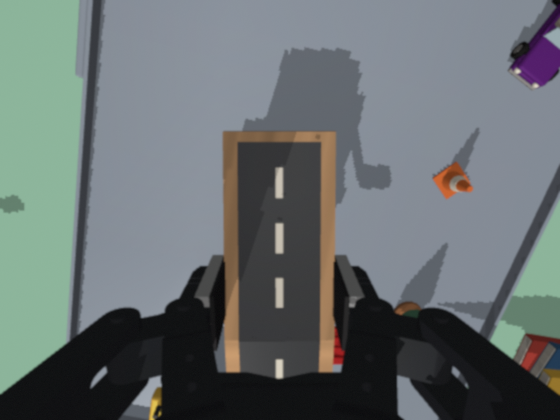

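The ramp is held squarely: foot edge at row 132, columns 223–336. The garage is still hidden beneath it, so I'll back the arm over the house.

```bash
python3 -m crank '[{"claw":4,"tx":-6,"ty":0,"tz":-1,"spin":0},{"claw":4,"tx":-11,"ty":0,"tz":-2,"spin":0},{"claw":4,"tx":-11,"ty":0,"tz":-2,"spin":0},{"claw":4,"tx":-11,"ty":0,"tz":-2,"spin":0}]'
python3 look.py 3 garage_socket garage lever_pad ramp 
python3 -m crank '[{"claw":4,"tx":-4,"ty":-3,"tz":-3,"spin":0},{"claw":4,"tx":-8,"ty":-3,"tz":-3,"spin":0},{"claw":4,"tx":-8,"ty":-3,"tz":-3,"spin":0},{"claw":4,"tx":-8,"ty":-3,"tz":-3,"spin":0}]'
python3 look.py 4 garage_socket garage lever_pad ramp 
python3 -c "
import cv2,numpy as np
a=np.hstack([cv2.imread(f'pics/w{i}.png')[:300,100:500] for i in(3,4)]);cv2.imwrite('pics/c3.png',a)"
```

```text
time_s: 8.07
tool_pos: [0.5549, -0.2368, 0.2479]
tool_rot: [[-0.229, 0.974, -0.001], [0.974, 0.229, 0.001], [0.001, -0.0, -1.0]]
force: [-0.2, -0.8, -0.2]
width: 0.0446
garage_socket [271.6  41.1] 0.82 [ 0.5174 -0.1103  0.007 ]
garage_socket [ 28.  374.1] 0.56 [ 0.2846 -0.5927  0.007 ]
garage [271.8 132.1] 0.83 [ 0.5378 -0.1989  0.007 ]
garage [411. 225.] 0.3 [ 0.7225 -0.2666  0.007 ]
lever_pad [341.9 223.9] 0.88 [ 0.6424 -0.284   0.007 ]
ramp [280.4 249.3] 0.72 [ 0.5789 -0.3325  0.007 ]
[ 0.5383 -0.1655  0.3912] [ 0.555  -0.236   0.2481]
time_s: 8.82
tool_pos: [0.5441, -0.3209, 0.2778]
tool_rot: [[-0.229, 0.973, -0.001], [0.973, 0.229, 0.001], [0.001, -0.0, -1.0]]
force: [0.1, 0.1, 0.2]
width: 0.0447
garage_socket [ 53.  313.6] 0.65 [ 0.2859 -0.5965  0.007 ]
garage [303.6  54.6] 0.66 [ 0.5424 -0.1954  0.007 ]
ramp [277.9 248.6] 0.74 [ 0.5679 -0.4293  0.007 ]
[ 0.5274 -0.2497  0.4211] [ 0.5443 -0.3208  0.2782]
```

View pics/c3.png

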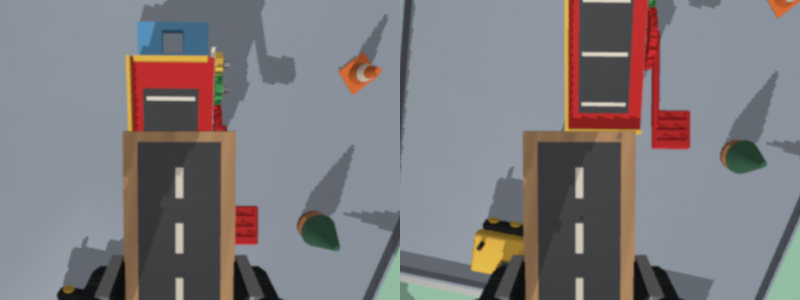

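```bash
python3 -c "
import cv2,numpy as np
f=lambda i,y,x:cv2.resize(cv2.imread(f'pics/w{i}.png')[y:y+100,x:x+100],None,fx=4,fy=4,interpolation=cv2.INTER_CUBIC)
cv2.imwrite('pics/c4.png',np.hstack([f(3,10,225),f(4,80,310)]))"
```

```text
(no output)
```

View pics/c4.png

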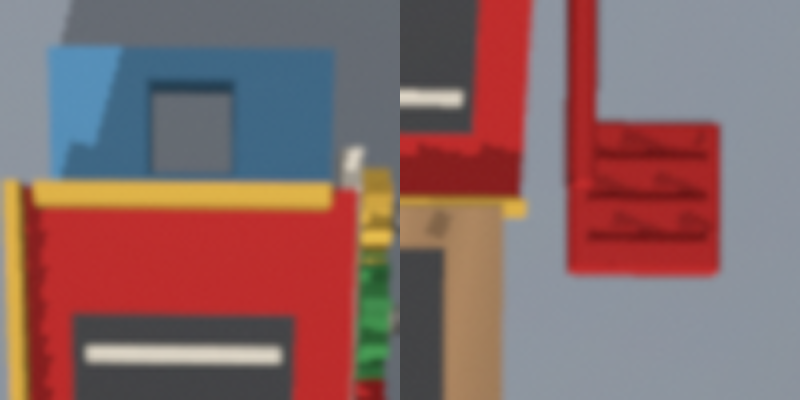

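The left crop shows the ledge's front corners at w3 (237.3,21.8) and (308.5,22) and the socket mouth centre at (272.9,41.6). The right crop shows the pad at w4, columns 351.8–389.8 and rows 110.8–148.5.

```bash
cat > fit.py <<'E'
from h import *
from scipy.optimize import least_squares
np.set_printoptions(precision=4,suppress=True)
m3=dict(np.load("pics/w3.npz"));m4=dict(np.load("pics/w4.npz"));m2=dict(np.load("pics/w2.npz"))
sc,sd=cam("scene"),cam("side")
G=[(m3,-.102,-.035,.0135,237.3,21.8),(m3,-.102,.035,.0135,308.5,22),(m3,-.084,0,.0135,272.9,41.6),(m4,.074,.0595,.1065,370.7,129.6)]
def pose(q,x,y,h):
    c,s=np.cos(q[2]),np.sin(q[2]);return [q[0]+c*x-s*y,q[1]+s*x+c*y,q[3]+h]
def fit(P,q0,fz=None):
    f=lambda q:np.ravel([proj(m,pose(q if fz is None else [*q[:3],fz],x,y,h))-[u,v] for m,x,y,h,u,v in P])
    s=least_squares(f,q0);return s.x,s.fun
for fz in(None,.004):
    for P in (G,G[:3]):
        q,r=fit(P,[.54,-.19,-1.35,.004],fz);print("garage",q,np.degrees(q[2]),np.round(r,1))
print("socket tri",tri([(m3,(272.9,41.6)),(sc,(297,233)),(sd,(254,229))]))
# ramp in hand, camera frame -> tool frame using w2 (tool pose there)
p=np.array([.53,-.1299,.2284]);R=np.array([[-.2297,.9732,0],[.9732,.2297,0],[0,0,-1]])
H=[(m2,-.054,-.023,.003,223.2,131.5),(m2,-.054,.023,.003,335.5,131.5)]
q,r=fit(H,[.53,-.13,-1.34,.23]);
print("ramp held",q,np.degrees(q[2]),r, "in tool mm",R.T@(np.array([q[0],q[1],q[3]])-p)*1000)
E
python3 fit.py
```

```text
garage [ 0.5373 -0.1946 -1.3551  0.0048] -77.64044286752817 [-0.3 -0.5  0.4  0.4 -0.1  0.5  0.1 -0.4]
garage [ 0.5381 -0.1935 -1.3437  0.0004] -76.98620458198657 [ 0.  -0.1 -0.1 -0.1  0.   0.2]
garage [ 0.5374 -0.1945 -1.3545  0.004 ] -77.60628657095852 [-0.2 -0.4  0.3  0.5 -0.1  0.5 -0.  -0.6]
garage [ 0.5384 -0.1941 -1.3436  0.004 ] -76.98403409161679 [-0.3 -0.2  0.3 -0.2  0.   0.4]
socket tri (array([ 0.5215, -0.1121,  0.022 ]), [np.float64(2.0255445014377496), np.float64(3.102555310393069), np.float64(1.5903194468123332)])
ramp held [ 0.5283 -0.1227 -1.3398  0.2251] -76.7669950899316 [0. 0. 0. 0.] in tool mm [7.4003 0.0158 3.2554]
```

```bash
python3 -m crank '[{"claw":4,"tx":6,"ty":1,"tz":0,"spin":0.5},{"claw":4,"tx":12,"ty":2,"tz":0,"spin":0.5},{"claw":4,"tx":18,"ty":2.4,"tz":0,"spin":0.5},{"claw":4,"tx":24,"ty":2.4,"tz":2,"spin":0.5},{"claw":4,"tx":25.1,"ty":2.4,"tz":8,"spin":0.5},{"claw":4,"tx":25.1,"ty":2.4,"tz":14,"spin":0.5},{"claw":4,"tx":25.1,"ty":2.4,"tz":19,"spin":0.5},{"claw":4,"tx":25.1,"ty":2.4,"tz":22,"spin":0.5},{"claw":4,"tx":25.1,"ty":2.4,"tz":22,"spin":0.5},{"claw":4,"tx":25.1,"ty":2.4,"tz":22,"spin":0.5},{"claw":4,"tx":25.1,"ty":2.4,"tz":22,"spin":0.5}]'
python3 - <<'E'
from h import *
o=status.observe();print(o["tool_pos"].round(4),np.degrees(np.arctan2(o["tool_rot"][1,0],o["tool_rot"][0,0])),o["qd"].round(1))
R=o["tool_rot"];print("shift cm",R.T@(np.array([.5102,-.0711,.0185])-o["tool_pos"])*100)
ims=[]
for c in("scene","side"):
    im=eyes.snapshot(c);cv2.imwrite(f"pics/{c}1.png",im)
    m=cam(c);u,v=proj(m,[.5195,-.1124,.03]);u,v=int(u),int(v)
    ims.append(cv2.resize(im[v-40:v+40,u-45:u+45],(400,356),interpolation=cv2.INTER_CUBIC))
    for t in("ramp_plug","ramp","garage_socket"): print(c,t,[(np.round(d["at"],1).tolist(),round(d["confidence"],2)) for d in eyes.landmark_of(c,t)][:2])
cv2.imwrite("pics/c5.png",np.hstack(ims))
E
```

```text
time_s: 10.45
tool_pos: [0.5118, -0.0723, 0.0607]
tool_rot: [[-0.22, 0.975, 0.004], [0.975, 0.22, -0.001], [-0.002, 0.004, -1.0]]
force: [0.6, 0.2, -0.4]
width: 0.0449
[ 0.5118 -0.0723  0.0607] 102.73560918568879 [ 0.   0.1  0.2 -0.  -0.1  0.1]
shift cm [ 0.16521124 -0.14629429  4.22176428]
scene ramp_plug [([297.4, 222.7], 0.74)]
scene ramp [([306.7, 216.4], 0.52)]
scene garage_socket [([195.6, 188.8], 0.98), ([110.9, 256.8], 0.78)]
side ramp_plug [([252.9, 222.1], 0.57)]
side ramp [([255.4, 231.5], 0.93)]
side garage_socket [([378.6, 218.5], 0.75), ([252.8, 227.9], 0.67)]
```

View pics/c5.png

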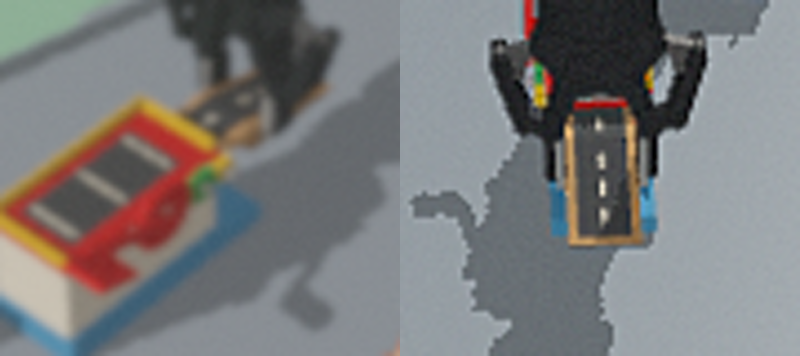

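The crops show the ramp aligned with the garage, its lip just in front of the door, and the ledge centred under it in the side view. I'll correct by (+1.7, −1.5) mm and lower it.

```bash
python3 -m crank '[{"claw":4,"tx":0.17,"ty":-0.15,"tz":2,"spin":0},{"claw":4,"tx":0.17,"ty":-0.15,"tz":3.5,"spin":0},{"claw":4,"tx":0.17,"ty":-0.15,"tz":3.8,"spin":0},{"claw":4,"tx":0.17,"ty":-0.15,"tz":3.8,"spin":0},{"claw":4,"tx":0.17,"ty":-0.15,"tz":3.8,"spin":0}]'
python3 -m crank '[{"claw":4,"tx":0,"ty":0,"tz":0.3,"spin":0},{"claw":4,"tx":0,"ty":0,"tz":0.6,"spin":0},{"claw":4,"tx":0,"ty":0,"tz":0.8,"spin":0},{"claw":4,"tx":0,"ty":0,"tz":0.8,"spin":0}]'
```

```text
time_s: 11.48
tool_pos: [0.5089, -0.0708, 0.021]
tool_rot: [[-0.22, 0.975, 0.001], [0.975, 0.22, -0.0], [-0.001, 0.001, -1.0]]
force: [0.3, 0.2, -0.6]
width: 0.0445
time_s: 11.98
tool_pos: [0.5083, -0.0706, 0.0122]
tool_rot: [[-0.22, 0.975, 0.0], [0.975, 0.22, 0.0], [0.0, 0.0, -1.0]]
force: [1.1, -0.1, -1.7]
width: 0.0447
```

```bash
python3 -m crank '[{"claw":4,"tx":0,"ty":0,"tz":0.2,"spin":0},{"claw":4,"tx":0,"ty":0,"tz":0.4,"spin":0},{"claw":4,"tx":0,"ty":0,"tz":0.5,"spin":0},{"claw":4,"tx":0,"ty":0,"tz":0.5,"spin":0},{"claw":4,"tx":0,"ty":0,"tz":0.5,"spin":0}]'
```

```text
time_s: 12.6
tool_pos: [0.5083, -0.0706, 0.0073]
tool_rot: [[-0.22, 0.975, 0.0], [0.975, 0.22, 0.0], [0.0, 0.0, -1.0]]
force: [1.0, -0.2, -0.5]
width: 0.0448
```

```bash
python3 -m crank '[{"claw":4,"tx":0,"ty":0,"tz":0.1,"spin":0},{"claw":4,"tx":0,"ty":0,"tz":0.2,"spin":0},{"claw":4,"tx":0,"ty":0,"tz":0.2,"spin":0},{"claw":4,"tx":0,"ty":0,"tz":0.2,"spin":0}]'
python3 - <<'E'
from h import *
m=cam("wrist");cv2.imwrite("pics/w5.png",eyes.snapshot("wrist"))
im=eyes.snapshot("side");u,v=map(int,proj(cam("side"),[.5195,-.1124,.02]))
a=cv2.resize(im[v-40:v+40,u-40:u+40],(420,420),interpolation=2)
cv2.imwrite("pics/c6.png",np.hstack([cv2.imread("pics/w5.png")[:,140:420],a]))
E
```

```text
time_s: 13.1
tool_pos: [0.5084, -0.0706, 0.007]
tool_rot: [[-0.22, 0.975, -0.001], [0.975, 0.22, 0.0], [0.0, -0.001, -1.0]]
force: [-6.4, 2.0, 11.3]
width: 0.0448
```

View pics/c6.png

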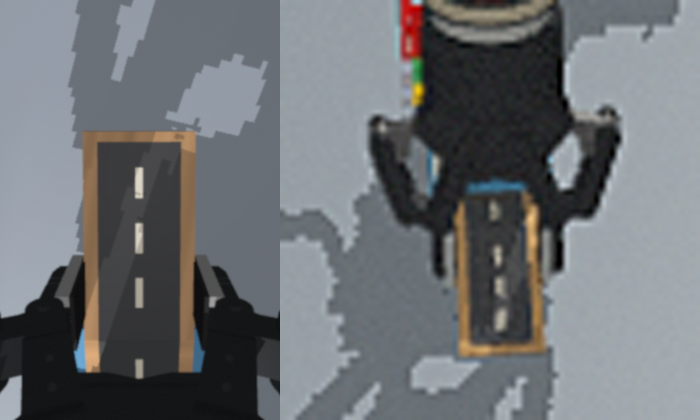

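Contact came at TCP height 7.0 mm, which is the fully seated height (ramp underside at about 4 mm). Releasing.

```bash
python3 -m crank '[{"claw":6.5,"tx":0,"ty":0,"tz":-0.2,"spin":0},{"claw":6.5,"tx":0,"ty":0,"tz":-0.2,"spin":0},{"claw":6.5,"tx":0,"ty":0,"tz":-0.2,"spin":0},{"claw":6.5,"tx":0,"ty":0,"tz":-0.2,"spin":0},{"claw":6.5,"tx":0,"ty":0,"tz":-3,"spin":0},{"claw":6.5,"tx":0,"ty":0,"tz":-9,"spin":0},{"claw":0,"tx":0,"ty":0,"tz":-15,"spin":0},{"claw":0,"tx":-3,"ty":0,"tz":-20,"spin":0},{"claw":0,"tx":-9,"ty":0,"tz":-20,"spin":0},{"claw":0,"tx":-10,"ty":0,"tz":-20,"spin":0},{"claw":0,"tx":-10,"ty":0,"tz":-20,"spin":0},{"claw":0,"tx":-10,"ty":0,"tz":-20,"spin":0}]'
python3 look.py 6 garage_socket garage lever_pad ramp ramp_plug
```

```text
time_s: 14.7
tool_pos: [0.5297, -0.1669, 0.2043]
tool_rot: [[-0.221, 0.975, -0.002], [0.975, 0.221, 0.001], [0.002, -0.001, -1.0]]
force: [0.2, 0.1, 0.6]
width: 0.0001
garage [282.1 205.6] 0.71 [ 0.5392 -0.1955  0.007 ]
ramp [277.2  64.5] 0.74 [ 0.5046 -0.0644  0.007 ]
ramp_plug [280.9 117.5] 0.83 [ 0.5184 -0.1097  0.007 ]
[ 0.5139 -0.0956  0.3476] [ 0.5303 -0.1675  0.2052]
```

View pics/w6.png

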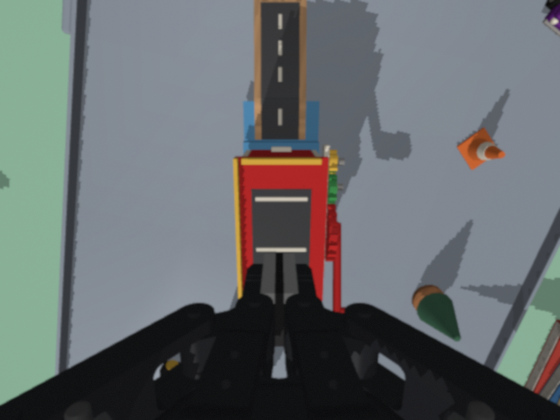

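The ramp is seated, its road leading to the door with the lip end at about row 139 against the door, and the neighbours are undisturbed. Next I check its seating numerically and move over the lever pad.

```bash
python3 - <<'E'
from h import *
np.set_printoptions(precision=4,suppress=True)
m=dict(np.load("pics/w6.npz"));a=np.radians(-77.3);c,s=np.cos(a),np.sin(a)
for dz in (0,.012):
  print(dz,[proj(m,[.5367+c*x-s*y,-.194+s*x+c*y,.004+z+dz]).round(0).tolist() for x,y,z in[(-.068,-.023,.024),(-.068,.023,.024),(-.104,-.023,.024),(-.104,.023,.024)]])
m4=dict(np.load("pics/w4.npz"));print(onz(m4,(370.7,129.6),.1105))
E
python3 -m crank '[{"claw":0,"tx":-5,"ty":3,"tz":0,"spin":0},{"claw":0,"tx":-10.5,"ty":6.3,"tz":0,"spin":0},{"claw":0,"tx":-10.5,"ty":6.3,"tz":3,"spin":0},{"claw":0,"tx":-10.5,"ty":6.3,"tz":5.5,"spin":0},{"claw":0,"tx":-10.5,"ty":6.3,"tz":5.5,"spin":0},{"claw":0,"tx":-10.5,"ty":6.3,"tz":5.5,"spin":0},{"claw":0,"tx":-10.5,"ty":6.3,"tz":5.5,"spin":0},{"claw":0,"tx":-10.5,"ty":6.3,"tz":5.5,"spin":0}]'
```

```text
0 [[255.0, 139.0], [305.0, 139.0], [254.0, 98.0], [306.0, 98.0]]
0.012 [[254.0, 140.0], [306.0, 141.0], [253.0, 98.0], [307.0, 98.0]]
[ 0.6115 -0.2545  0.1105]
time_s: 16.0
tool_pos: [0.6155, -0.2569, 0.1519]
tool_rot: [[-0.22, 0.975, 0.002], [0.975, 0.22, -0.001], [-0.002, 0.002, -1.0]]
force: [0.3, -0.4, -0.2]
width: 0.0
```

```bash
python3 -m crank '[{"claw":0,"tx":0,"ty":0,"tz":2,"spin":0},{"claw":0,"tx":0,"ty":0,"tz":3.5,"spin":0},{"claw":0,"tx":0,"ty":0,"tz":4.2,"spin":0},{"claw":0,"tx":0,"ty":0,"tz":4.7,"spin":0},{"claw":0,"tx":0,"ty":0,"tz":5.2,"spin":0},{"claw":0,"tx":0,"ty":0,"tz":5.2,"spin":0},{"claw":0,"tx":0,"ty":0,"tz":5.2,"spin":0}]'
python3 -m crank '[{"claw":0,"tx":0,"ty":0,"tz":0.5,"spin":0},{"claw":0,"tx":0,"ty":0,"tz":1,"spin":0},{"claw":0,"tx":0,"ty":0,"tz":1.4,"spin":0},{"claw":0,"tx":0,"ty":0,"tz":1.8,"spin":0},{"claw":0,"tx":0,"ty":0,"tz":1.8,"spin":0},{"claw":0,"tx":0,"ty":0,"tz":1.8,"spin":0}]'
```

```text
time_s: 16.88
tool_pos: [0.6153, -0.2572, 0.0991]
tool_rot: [[-0.22, 0.975, 0.001], [0.975, 0.22, -0.001], [-0.001, 0.001, -1.0]]
force: [-2.7, -3.5, 4.4]
width: 0.0001
time_s: 17.62
tool_pos: [0.6158, -0.2578, 0.0822]
tool_rot: [[-0.22, 0.975, 0.002], [0.975, 0.22, -0.002], [-0.003, 0.002, -1.0]]
force: [-1.6, -4.5, 7.7]
width: -0.0004
```

```bash
python3 -m crank '[{"claw":0,"tx":0,"ty":0,"tz":0.2,"spin":0},{"claw":0,"tx":0,"ty":0,"tz":0.3,"spin":0},{"claw":0,"tx":0,"ty":0,"tz":0.3,"spin":0},{"claw":0,"tx":0,"ty":0,"tz":0.3,"spin":0}]'
python3 -m crank '[{"claw":0,"tx":0,"ty":0,"tz":0.1,"spin":0},{"claw":0,"tx":0,"ty":0,"tz":0.2,"spin":0},{"claw":0,"tx":0,"ty":0,"tz":0.2,"spin":0},{"claw":0,"tx":0,"ty":0,"tz":0.2,"spin":0}]'
```

```text
time_s: 18.12
tool_pos: [0.6158, -0.2577, 0.0792]
tool_rot: [[-0.22, 0.975, 0.002], [0.975, 0.22, -0.002], [-0.003, 0.002, -1.0]]
force: [-2.3, -3.8, 7.9]
width: -0.0001
time_s: 18.62
tool_pos: [0.6158, -0.2576, 0.0772]
tool_rot: [[-0.22, 0.975, 0.002], [0.975, 0.22, -0.002], [-0.002, 0.002, -1.0]]
force: [-2.1, -3.2, 8.8]
width: -0.0001
```

```bash
python3 -m crank '[{"claw":0,"tx":0,"ty":0,"tz":0.05,"spin":0},{"claw":0,"tx":0,"ty":0,"tz":0.1,"spin":0},{"claw":0,"tx":0,"ty":0,"tz":0.1,"spin":0},{"claw":0,"tx":0,"ty":0,"tz":0.1,"spin":0}]'
python3 -m crank '[{"claw":0,"tx":0,"ty":0,"tz":0.05,"spin":0},{"claw":0,"tx":0,"ty":0,"tz":0.05,"spin":0},{"claw":0,"tx":0,"ty":0,"tz":0.05,"spin":0}]'
python3 - <<'E'
from h import *
o=status.observe();print(o["tool_pos"],o["force"])
t=[]
for c,p in(("wrist",None),("side",[.52,-.14,.06]),("scene",[.55,-.18,.06])):
    im=eyes.snapshot(c)
    if p: 
        u,v=map(int,proj(cam(c),p));im=im[v-45:v+45,u-45:u+45]
        t.append(cv2.resize(im,(280,280),interpolation=2))
    else: a=cv2.resize(im,(480,360))
r=np.zeros((560,760,3),np.uint8);r[:280,480:]=t[0];r[280:,480:]=t[1];r[:360,:480]=a
cv2.imwrite("pics/c7.png",r)
E
```

```text
time_s: 19.12
tool_pos: [0.6158, -0.2575, 0.0763]
tool_rot: [[-0.22, 0.975, 0.002], [0.975, 0.22, -0.002], [-0.002, 0.002, -1.0]]
force: [-2.3, -4.2, 8.5]
width: -0.0002
time_s: 19.5
tool_pos: [0.6157, -0.2575, 0.0758]
tool_rot: [[-0.22, 0.975, 0.002], [0.975, 0.22, -0.002], [-0.002, 0.002, -1.0]]
force: [-2.2, -2.2, 9.3]
width: 0.0
[ 0.61574556 -0.25746088  0.07576922] [-2.23363033 -2.16150294  9.29125732]
```

View pics/c7.png

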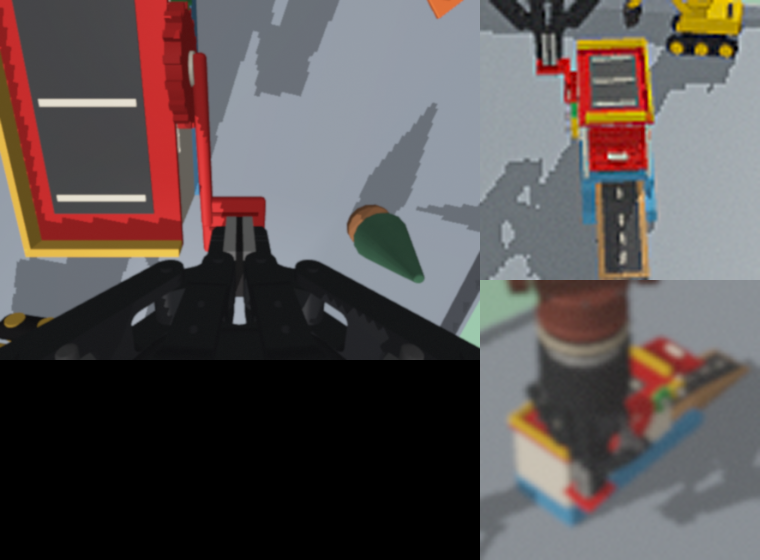

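The fingertips are on the pad and the door stands up over the ledge. I'll press on in small steps until I feel the stop.

```bash
python3 -m crank '[{"claw":0,"tx":0,"ty":0,"tz":0.05,"spin":0},{"claw":0,"tx":0,"ty":0,"tz":0.05,"spin":0},{"claw":0,"tx":0,"ty":0,"tz":0.05,"spin":0}]'
python3 -m crank '[{"claw":0,"tx":0,"ty":0,"tz":0.05,"spin":0},{"claw":0,"tx":0,"ty":0,"tz":0.05,"spin":0},{"claw":0,"tx":0,"ty":0,"tz":0.05,"spin":0}]'
```

```text
time_s: 20.02
tool_pos: [0.6157, -0.2575, 0.0755]
tool_rot: [[-0.22, 0.975, 0.002], [0.975, 0.22, -0.002], [-0.002, 0.002, -1.0]]
force: [-3.6, -2.6, 10.1]
width: 0.0
time_s: 20.4
tool_pos: [0.6158, -0.2575, 0.0755]
tool_rot: [[-0.22, 0.975, 0.002], [0.975, 0.22, -0.002], [-0.002, 0.002, -1.0]]
force: [-4.0, -2.4, 11.2]
width: -0.0002
```

The stop is reached: TCP height stays at 75.5 mm while the force rises from 10.1 to 11.2 N. Handing in.

```bash
python3 -c "
from h import *
o=status.observe();print(o['tool_pos'],o['force'],o['time_s']);print(ticket.finish_job())"
```

```text
[ 0.61580574 -0.25746249  0.07552107] [-3.95440246 -2.3544991  11.16936178] 20.4
the job is handed in; nothing more can be done
None
```

The ramp is plugged into the socket of the largest garage and released. The job was handed in at 20.4 s with the closed fingertips holding the lever down.

- **Ramp:** Contact came at the fully seated height. Afterwards the lip's corners in the wrist picture matched the seated prediction to about a pixel. That picture check alone could barely tell seated from 12 mm too high, so the contact height is the stronger evidence.
- **Lever and door:** The pad stopped moving with the fingertips at 75.5 mm while the force rose from 10.1 to 11.2 N, against about 9 N expected at the stop. The side view, taken 0.3 mm before the stop, shows the door swung out and up over the ledge; I did not measure its angle.
- **Other toys:** I touched none of them. Those visible in the later pictures looked undisturbed, but I did not photograph the block tray again after taking the ramp.
- **Disagreements:** The scene and side cameras differed from the wrist camera by about 2–3 mm on the socket. The garage's yaw came out between -77.0 and -77.6 degrees; I used -77.3. The plug went in without noticeable resistance.

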